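Wedge up the water jug's tilting stand

ROBOT

A 6-joint arm with a two-finger parallel gripper is mounted at the origin on the work surface. World frame = base frame: x ahead of the robot, y to its left, z up, the work surface at z = 0. Lengths are in m, angles in rad, forces in N, time in s.
With the tool pointing down it reaches from about 0.35 to 0.8 m from the base axis. Payload 7.3 kg.
Tool frame: the origin (TCP) lies at the very end of the fingers, on their centre line; the grasp point (between the pads) lies 19 mm behind it; z points along the fingers, y is the direction in which the jaws open and shut (so a half turn about z gives the same grasp; the last joint's range is limited). The gripper opens to 85 mm and grips with 20 to 120 N. Pads are 22 mm wide; open, the fingers measure 114 mm over their backs; the gripper's body (76 mm by 85 mm) begins 54 mm behind the grasp point. The pads swing forward as they close: fully open they stand 13 mm farther back than shut.
Start: joints at [1.09, 0.342, 1.524, -0, 1.275, -0.146], TCP at [0.172, 0.496, 0.231] pointing down, gripper open.
Joint ranges: [-2.53, 2.53], [-0.77, 2.02], [0.04, 2.7], [-1, 4.14], [0.28, 2.66], [-3.11, 3.11]. Speed limits (rad/s): [2.57, 2.57, 3.14, 3.14, 3.14, 3.14].

INTERFACE

Orientations are given as a 3x3 rotation matrix whose columns are the frame's x, y, z axes.
In Python, from rig import readout, eyes, order gives the robot as it stands.
- The arm moves only by the shell command python3 -m crank 'ROWS' [FORCE]. ROWS is a JSON object of lists of equal length, an entry for each row: "jaw": the finger opening in m, from 0 to 0.0854; "dp": the shift along the world's x, y, z in m, a list of three; "turn": the turn, a rotation vector about the world's x, y, z in rad, a list of three. A call has 1 to 5 rows; each row shifts and turns the commanded pose from where the row before left it; what a row does not reach is not made up. A row lasts 1/10 s, in which the tool goes at most 50 mm and 8.59 degrees, less where a joint would pass 70% of its speed; a pose out of reach is approached as far as the arm can. A call is refused whole if a number of a shift passes 0.05 or a number of a turn 0.15, either way. A call with a gripper value outside its range is refused whole. The fingers move at their own pace and stop on an object; FORCE is the grip in N (left out, the last holds). Time passes only in rows, so rows that do not move let the fingers close. It gives the time, the measured TCP pose, the force and the opening at its end, in the units of the state.
- readout.sense(): the state, without advancing time (a new reading comes with each control period).
- eyes.camera(name): name is "side" or "top" or "wrist"; returns the picture (480x640x3 uint8, blue, green, red); there is no depth.
- eyes.calibration(name): a dict with "fovy" (degrees; the focal length in pixels is half the picture's height over the tangent of half this angle, whatever the lens; pixels are square), "cx", "cy" (the principal point, pixels), "view" (4x4, takes a point from world to camera coordinates). Camera axes: x right, y down, z forward; pixel columns grow to the right and rows downward; lengths in m; the calibration is good to about 2 mm. The wrist camera is an equidistant fisheye: a pixel r from the principal point sees the ray r / f radians off the axis. A picture is of the moment at which its call begins: read the wrist's pose just before it. calibration takes no time and is no camera call; for the wrist camera it gives the pose at the moment of the call.
- order.close_job(): hands the job in, once; it reports no verdict.
The state is a dict: "clock": time; "joints": joint angles; "qvel": joint speeds; "tau": joint torques, N m; "tool_pos": TCP position; "ee_rot": TCP orientation; "force": force on the tool from outside, world axes, zero at the start; "moment": the same for the moment, N m; "gripper_width": finger opening in m.
Only numpy, scipy, OpenCV 4.12 (cv2) and the standard library are available. Lean on these libraries where they do the work, as an engineer would, in place of code of your own. Each camera call takes 0.05 s, during which the arm holds its last target.

TASK

The jug on the tilting stand is nearly empty and has to lean slightly towards its tap: take the orange wedge, stand it on the bench and slide it gently, thin end first and straight, into the mouth under the blue free edge of the deck until that edge has just come up off its rails, by about 5 mm and never by 10 mm or more. Finish while still gripping the wedge with the fingers there, so that it keeps the deck up; do not let go. Touch the jug and its stand with nothing but the wedge, do not ram them, and leave the beaker, the meter and the reagent bottle where they are.

Things in the scene. Friction and masses are not known exactly. Their poses are not given: they have to be found in the camera images.
- stand: Fixed: white rails 20 mm wide, 14 mm high under an aluminium deck 180 mm wide. Origin on the bench below the middle of the deck's blue free edge; x level, from that edge in under the deck to hinge and tap; y along the edge; z up. Mouth under the edge: 140 mm wide between the rails, 14 mm high with the deck down, 230 mm deep, floor is the bench. The jug (150 mm square, top 260 mm) begins at x = 80 mm.
- deck (a joint): Tilt of deck and jug about the hinge, 240 mm beyond the free edge: 0 rad with the edge resting on the rails, growing as it rises (0.01 rad lifts the edge 2.4 mm). Deck and jug weigh 0.5 to 1 kg together and sink back when unsupported.
- deck_edge (a point): Middle of the front of the deck's blue free edge, 19 mm above the bench when the deck is down. The edge is a round bar of 10 mm diameter, its axis at stand x = 5 mm, z = 19 mm.
- wedge_grip (a point): Centre of the orange wedge's grip block: 50 mm long (x), 36 mm wide (y), 45 mm high (z, up), black stripes on its sides. x points to the thin nose. The wedge is 150 mm long, 36 mm wide, 150 g; its ramp starts 25 mm ahead of this point, 30 mm high, and falls evenly over 100 mm to 4 mm at the nose. Flat underside 22.5 mm below this point; starts lying on it.
- wedge_nose (a point): Middle of the wedge's nose, at its underside, 125 mm ahead (wedge x) of wedge_grip.
- wedge: The same orange wedge; origin under its middle, 50 mm ahead of wedge_grip and 75 mm behind the nose, axes as wedge_grip.
- beaker: Clear beaker, 68 mm across, 85 mm high; origin under its centre. Bystander.
- meter: Handheld meter, grey and cream box 80 x 120 mm, 103 mm high with its steel carrying handle; origin under its centre. Bystander.
- reagent: Closed glass jar with blue cap, 54 mm across, 110 mm high; origin under its centre. Bystander.
Not all that is in view belongs to the job. Several things look just like the wedge: the one meant starts nearest to the robot's base.

How it is judged:
At the end, for the whole second after the job is handed in: The deck edge is held 2 to 8 mm off its rails (0.008 to 0.034 rad) by the wedge, which stands flat on the bench, nose in the mouth, straight within 0.25 rad, at rest and gripped with over 5 N; the robot does not touch the stand; bystanders within 30 mm of their starts (value of joint deck between 0.008 and 0.034 rad and contact force between wedge and stand above 0.5 N and contact force between the fingers and wedge above 5 N and x of wedge_nose in the frame of stand above 0.03 m and z of wedge_nose in the frame of stand below 0.006 m and angle between wedge's own z axis and vertical below 0.1 rad and angle between the x axis of wedge and the x axis of stand, either way round below 0.25 rad and linear speed of wedge below 0.02 m/s and contact force between each of the arm, the fingers and stand below 0.5 N and distance of each of beaker, meter, reagent from where it was at the start of the episode below 0.03 m); the arm keeps its last pose, push and grip.
It fails at once if the deck's free edge is raised 10 mm or more (value of joint deck above 0.043 rad).
It fails at once if the stand or jug is rammed with the wedge (contact over 30 N) (contact force between wedge and stand above 30 N).
It fails at once if the robot itself touches the jug or the stand (contact force between any of the arm, the fingers and stand above 2 N).
It fails at once if a bystander is displaced (distance of any of beaker, meter, reagent from where it was at the start of the episode above 0.04 m).
It also fails if it takes over 48 s, if anything falls off the work surface, if the arm or the gripper's body presses on something with over 40 N, if the wrist force passes 120 N, or if a joint passes its speed limit or range.

## Working session

There is one attempt and no reset: what is moved stays moved. The work goes in short steps, Python scripts to look and compute and a shell command to move; the robot and the scene stay as the last step left them, time stands still between calls to the robot, and variables do not carry over. Pictures are saved under pics/ and viewed, and the job is handed in when it is done.

```bash
ls; mkdir -p pics; python3 - <<'E'
from rig import readout, eyes, order
import cv2
s=readout.sense(); print(s)
for n in ("side","top","wrist"):
    c=eyes.calibration(n); print(n,c)
    cv2.imwrite(f"pics/{n}0.png",eyes.camera(n))
E
```

```text
pics
{'clock': 0.0, 'joints': array([ 1.08997941e+00,  3.42730844e-01,  1.52504309e+00, -3.91407223e-06,
        1.27540149e+00, -1.45984747e-01]), 'qvel': array([-9.19368703e-04,  7.09320887e-04, -3.81302808e-05,  1.29343222e-03,
        4.91569967e-04, -3.85264295e-05]), 'tau': array([ 1.55521106e-03, -4.33685696e+01, -2.46015859e+01,  4.81204188e-05,
        7.85717508e-03,  2.71898438e-05]), 'tool_pos': array([0.17229976, 0.49548324, 0.23061265]), 'ee_rot': array([[-9.44465768e-01,  3.28609012e-01, -7.28717371e-04],
       [ 3.28609742e-01,  9.44464750e-01, -1.40504422e-03],
       [ 2.26537675e-04, -1.56647980e-03, -9.99998747e-01]]), 'force': array([ 0.4850763 , -0.23333734,  0.71499026]), 'moment': array([ 0.06033223, -0.02502356,  0.0223133 ]), 'gripper_width': 0.08508126111122553}
side {'fovy': 45.5758671184011, 'cx': 319.2647248918241, 'cy': 241.294201183451, 'view': array([[ 0.89842137, -0.43906228, -0.00796   , -0.50832354],
       [-0.25011988, -0.49673512, -0.83108018,  0.14174462],
       [ 0.36094195,  0.74865115, -0.55609565,  1.37994216],
       [ 0.        ,  0.        ,  0.        ,  1.        ]])}
top {'fovy': 51.16610820084689, 'cx': 328.38500047358093, 'cy': 244.77945953321813, 'view': array([[ 0.01989015, -0.9997771 ,  0.00708011, -0.04751344],
       [-0.993358  , -0.02056418, -0.11321221,  0.53480675],
       [ 0.11333257, -0.00478127, -0.9935456 ,  1.23024077],
       [ 0.        ,  0.        ,  0.        ,  1.        ]])}
wrist {'fovy': 65.70646984690485, 'cx': 324.3746523643638, 'cy': 238.82583381984483, 'view': array([[ 0.32896941,  0.94433908, -0.00168079, -0.52413242],
       [ 0.89844399, -0.31243231,  0.30851977, -0.04063632],
       [ 0.29082214, -0.10300367, -0.95121645,  0.37897932],
       [ 0.        ,  0.        ,  0.        ,  1.        ]])}
```

View pics/side0.png

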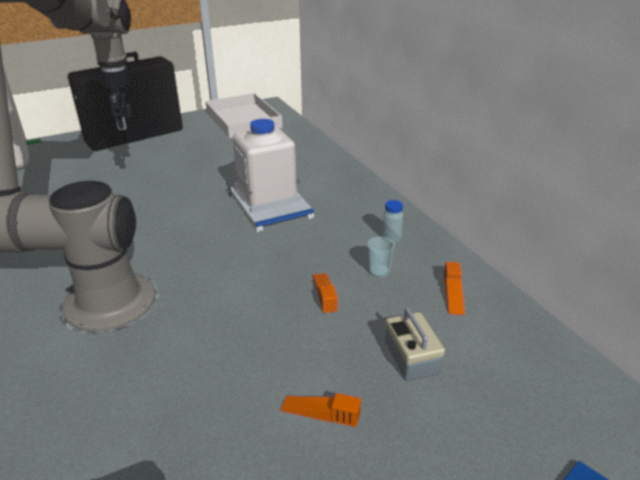

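View pics/top0.png

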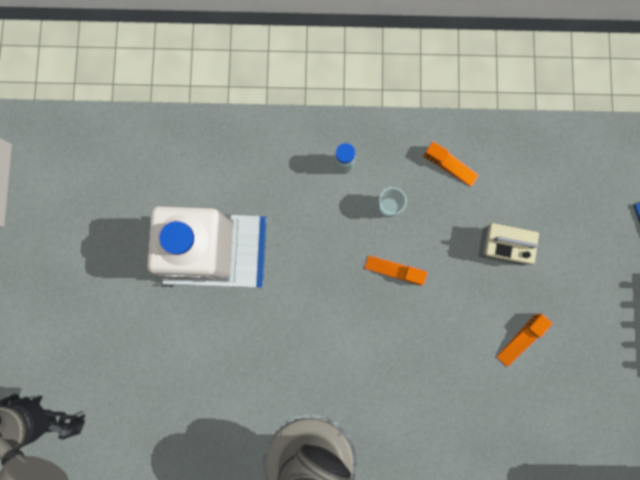

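View pics/wrist0.png

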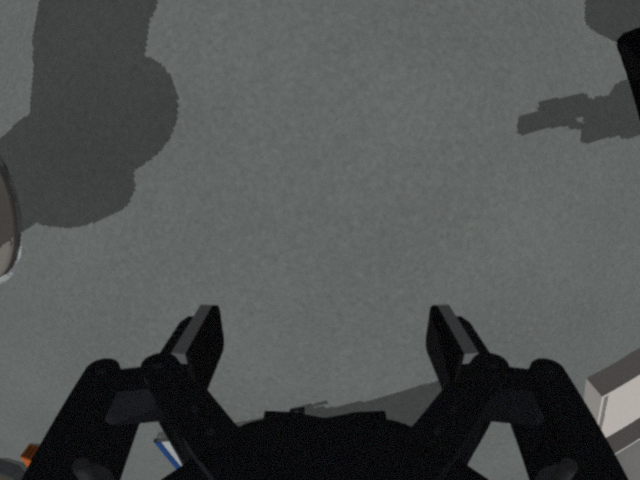

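```bash
cat > h.py <<'E'
import numpy as np, cv2
from rig import readout, eyes
def ray(c,u,v,h=480):
    f=h/2/np.tan(np.radians(c["fovy"])/2); V=np.array(c["view"]); R=V[:3,:3]; t=V[:3,3]
    d=R.T@np.array([(u-c["cx"])/f,(v-c["cy"])/f,1]); return -R.T@t,d
def plane(c,u,v,z):
    o,d=ray(c,u,v); return o+d*(z-o[2])/d[2]
def proj(c,p):
    f=240/np.tan(np.radians(c["fovy"])/2); V=np.array(c["view"]); q=V[:3,:3]@p+V[:3,3]
    return np.array([c["cx"]+f*q[0]/q[2],c["cy"]+f*q[1]/q[2]])
def tri(c1,p1,c2,p2):
    o1,d1=ray(c1,*p1);o2,d2=ray(c2,*p2)
    s=np.linalg.lstsq(np.c_[d1,-d2],o2-o1,rcond=None)[0]
    a=o1+d1*s[0];b=o2+d2*s[1]; return (a+b)/2,np.linalg.norm(a-b)
E
python3 - <<'E'
from h import *
np.set_printoptions(precision=4,suppress=True)
c=eyes.calibration("top"); im=cv2.imread("pics/top0.png")
hsv=cv2.cvtColor(im,cv2.COLOR_BGR2HSV)
def blobs(lo,hi,mn=60):
    m=cv2.inRange(hsv,lo,hi); n,l,st,ce=cv2.connectedComponentsWithStats(m)
    for i in range(1,n):
        if st[i,4]<mn: continue
        pts=np.argwhere(l==i)[:,::-1].astype(np.float32)
        r=cv2.minAreaRect(pts); print(st[i],ce[i],r[1:],[plane(c,*q,0.02)[:2].round(3) for q in cv2.boxPoints(r)], np.linalg.norm(plane(c,*ce[i],.02)[:2]))
print("orange");blobs((5,150,100),(18,255,255))
print("blue");blobs((105,130,80),(130,255,255))
for k,(x,y,w,h) in {"w":(350,240,100,60),"st":(140,195,140,105)}.items():
    cv2.imwrite(f"pics/c_{k}.png",cv2.resize(im[y:y+h,x:x+w],None,fx=5.7,fy=5.7,interpolation=cv2.INTER_CUBIC))
s=cv2.imread("pics/side0.png")
cv2.imwrite("pics/c_ws.png",cv2.resize(s[260:325,295:355],None,fx=8,fy=8,interpolation=cv2.INTER_CUBIC))
cv2.imwrite("pics/c_ss.png",cv2.resize(s[170:240,220:320],None,fx=8,fy=8,interpolation=cv2.INTER_CUBIC))
E
```

```text
orange
[426 142  51  44 813] [451.0467 163.6175] ((57.43011474609375, 16.172054290771484), 39.40066146850586) [array([ 0.784, -0.28 ]), array([ 0.818, -0.306]), array([ 0.724, -0.421]), array([ 0.69 , -0.394])] 0.832007632013901
[365 256  62  29 853] [395.7913 270.1008] ((60.98808288574219, 14.56021785736084), 15.945395469665527) [array([ 0.479, -0.128]), array([ 0.514, -0.138]), array([ 0.475, -0.286]), array([ 0.439, -0.276])] 0.5195612042067622
[ 497  315   55   51 1006] [524.0954 338.8221] ((18.384777069091797, 62.22539520263672), 45.0) [array([ 0.27 , -0.455]), array([ 0.381, -0.568]), array([ 0.349, -0.599]), array([ 0.239, -0.487])] 0.6134621362982591
blue
[336 143  19  20 302] [345.0066 152.6093] ((19.0, 18.0), 90.0) [array([ 0.803, -0.051]), array([ 0.804, -0.098]), array([ 0.754, -0.099]), array([ 0.753, -0.052])] 0.7816778198236922
[257 217   9  70 351] [260.9459 251.8689] ((5.098206520080566, 69.21998596191406), 3.012787342071533) [array([0.429, 0.141]), array([0.605, 0.138]), array([0.605, 0.125]), array([0.429, 0.129])] 0.5322998547534621
[160 222  33  32 847] [176.0484 237.4392] ((31.0, 32.0), 90.0) [array([0.586, 0.393]), array([0.588, 0.311]), array([0.509, 0.307]), array([0.507, 0.388])] 0.6497627699618129
```

View pics/c_w.png

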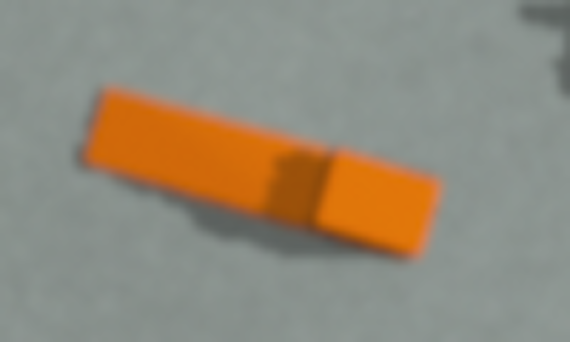

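View pics/c_ws.png

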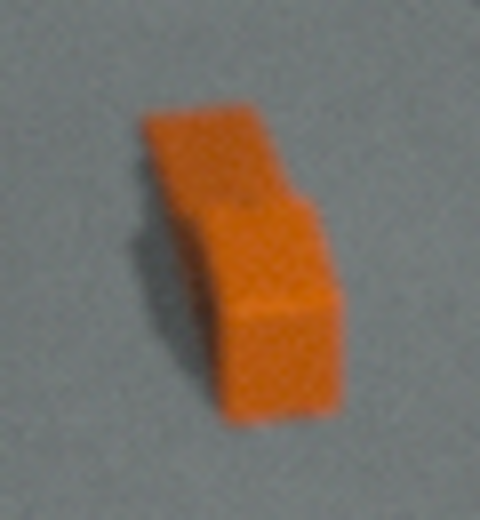

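View pics/c_st.png

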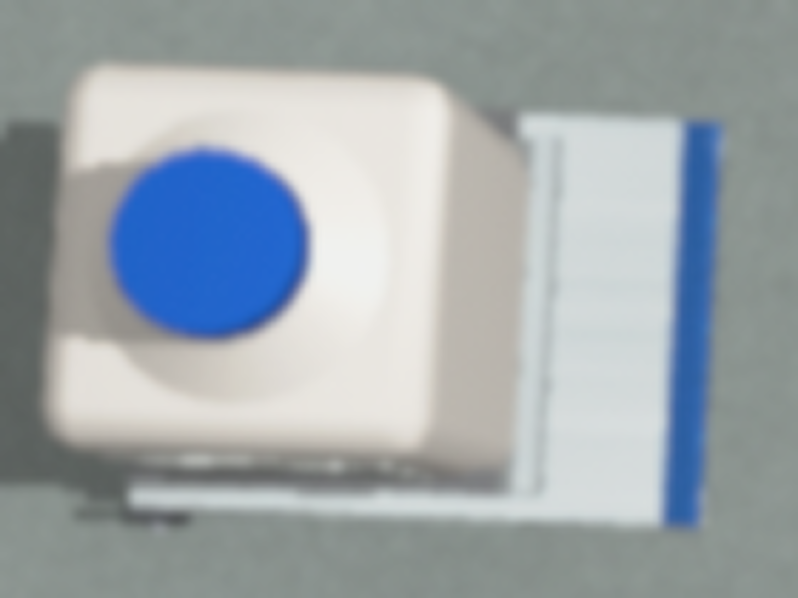

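View pics/c_ss.png

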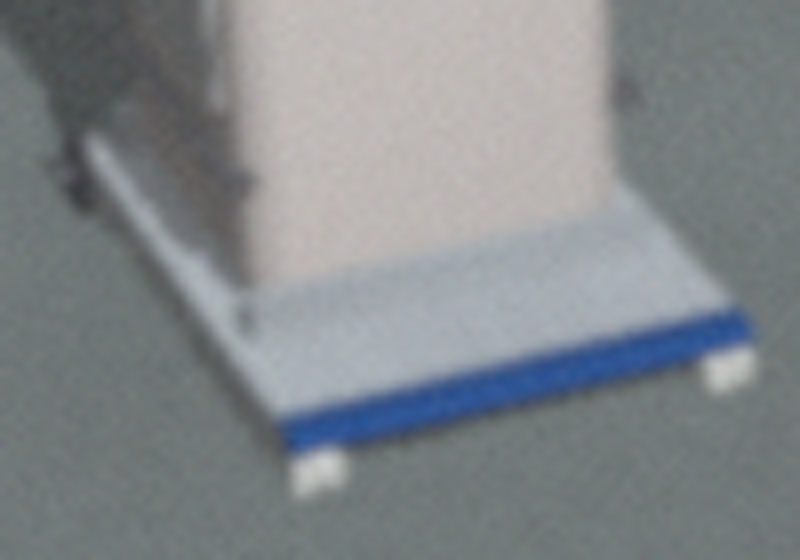

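```bash
python3 - <<'E'
from h import *
np.set_printoptions(precision=4,suppress=True)
c=eyes.calibration("top"); s=eyes.calibration("side")
k=lambda u,v,x0,y0,f:((u+.5)/f-.5+x0,(v+.5)/f-.5+y0)
T=lambda u,v,z:plane(c,*k(u,v,350,240,5.7),z)
S=lambda u,v,z:plane(s,*k(u,v,295,260,8),z)
t=[T(335,150,.045),T(443,178,.045),T(413,258,.045),T(315,225,.045)]
print("block top",*t, np.mean(t,0)); n=(T(103,88,.004)+T(83,163,.0))/2; print("nose",n, n-np.mean(t,0),np.linalg.norm((n-np.mean(t,0))[:2]))
d=n-np.mean(t,0);print("yaw top",np.degrees(np.arctan2(d[1],d[0])))
sn=[S(145,118,.004),S(255,107,.004)]; sb=[S(222,312,.045),S(338,302,.045)]; sf=[S(205,210,.045),S(318,205,.045)]
print("side nose",np.mean(sn,0),"block",np.mean(sb+sf,0)); d=np.mean(sn,0)-np.mean(sb+sf,0); print(np.linalg.norm(d[:2]),np.degrees(np.arctan2(d[1],d[0])))
# stand edge
E=lambda u,v,z:plane(c,*k(u,v,140,195,5.7),z)
F=lambda u,v,z:plane(s,*k(u,v,220,170,8),z)
a,b=E(722,120,.019),E(698,525,.019); print("edge top",a,b,(a+b)/2,np.linalg.norm(a-b),np.degrees(np.arctan2(*(a-b)[1::-1])))
# rails bottom in side view z=0 front corners outer
a2,b2=F(765,385,0),F(295,497,0); print("rails side",a2,b2,(a2+b2)/2,np.linalg.norm(a2-b2))
# bar bottom/front edge ~z.0145, tri of corners
for p,q in (((722,120),(750,325)),((698,525),(290,435))):
    print(tri(c,k(*p,140,195,5.7),s,k(*q,220,170,8)))
E
```

```text
block top [ 0.4855 -0.2357  0.045 ] [ 0.4742 -0.2826  0.045 ] [ 0.4393 -0.2696  0.045 ] [ 0.4527 -0.2271  0.045 ] [ 0.4629 -0.2537  0.045 ]
nose [ 0.4975 -0.1338  0.002 ] [ 0.0346  0.1199 -0.043 ] 0.1247898101912931
yaw top 73.92322678135825
side nose [ 0.4991 -0.1383  0.004 ] block [ 0.4633 -0.2589  0.045 ]
0.12571483668500866 73.46743046607423
edge top [0.6085 0.1234 0.019 ] [0.4276 0.1278 0.019 ] [0.5181 0.1256 0.019 ] 0.181017697512579 -1.4034346962533775
rails side [0.6103 0.1185 0.    ] [0.4277 0.1251 0.    ] [0.519  0.1218 0.    ] 0.18277000001830296
(array([0.6072, 0.1229, 0.0244]), np.float64(0.0009976914381162692))
(array([0.4278, 0.1269, 0.025 ]), np.float64(0.0008674000609934958))
```

Candidates for the wedge, in top-view pixels: (451,164) at 0.83 m from the base, (396,270) at 0.52 m, and (524,339) at 0.61 m. I choose (396,270) because it is nearest. The crops show its block at the near end (-y) and its nose towards the stand. Nose to block measures 125 mm in both views, which matches the description. The stand edge measures 181 mm. I'll go around the jug on the base side first.

```bash
python3 -m crank '{"jaw":[0.085,0.085,0.085,0.085,0.085],"dp":[[0.0156,-0.043,0],[0.0156,-0.043,0],[0.0156,-0.043,0],[0.0156,-0.043,0],[0.0156,-0.043,0]],"turn":[[0,0,-0.09],[0,0,-0.09],[0,0,-0.09],[0,0,-0.09],[0,0,-0.09]]}'
python3 -m crank '{"jaw":[0.085,0.085,0.085,0.085,0.085],"dp":[[0.023,-0.038,0],[0.023,-0.038,0],[0.023,-0.038,0],[0.023,-0.038,0],[0.02,-0.038,0]],"turn":[[0,0,-0.09],[0,0,-0.09],[0,0,-0.09],[0,0,-0.09],[0,0,-0.09]]}'
```

```text
clock: 0.65
tool_pos: [0.2505, 0.2792, 0.2312]
ee_rot: [[-0.705, 0.709, 0.0], [0.709, 0.705, -0.0], [-0.0, 0.0, -1.0]]
force: [1.3, -0.1, 0.9]
gripper_width: 0.0851
clock: 1.15
tool_pos: [0.3632, 0.0891, 0.2314]
ee_rot: [[-0.326, 0.945, 0.001], [0.945, 0.326, 0.0], [-0.0, 0.001, -1.0]]
force: [0.6, 0.7, -0.5]
gripper_width: 0.0851
```

```bash
python3 -m crank '{"jaw":[0.085,0.085,0.085,0.085,0.085],"dp":[[0.0125,-0.043,0],[0.0125,-0.043,0],[0.0125,-0.043,0],[0.0125,-0.043,0],[0.0125,-0.043,0]],"turn":[[0,0,-0.077],[0,0,-0.077],[0,0,-0.077],[0,0,-0.077],[0,0,-0.077]]}'
python3 -m crank '{"jaw":[0.085,0.085,0.085,0.085],"dp":[[0.0125,-0.043,-0.02],[0.0125,-0.043,-0.03],[0.0125,-0.043,-0.03],[0,0,0]],"turn":[[0,0,-0.077],[0,0,-0.077],[0,0,-0.077],[0,0,0]]}'
python3 - <<'E'
from h import *
c=eyes.calibration("wrist"); im=eyes.camera("wrist"); cv2.imwrite("pics/w1.png",im); np.save("w1.npy",np.array([c["fovy"],c["cx"],c["cy"]]+list(np.array(c["view"]).ravel())))
s=readout.sense(); print(s["tool_pos"],s["force"])
E
```

```text
clock: 1.65
tool_pos: [0.425, -0.126, 0.2313]
ee_rot: [[0.053, 0.999, 0.0], [0.999, -0.053, 0.0], [0.0, 0.0, -1.0]]
force: [1.4, -0.7, 0.3]
gripper_width: 0.0851
clock: 2.05
tool_pos: [0.4596, -0.2501, 0.1508]
ee_rot: [[0.282, 0.959, -0.006], [0.959, -0.282, 0.003], [0.002, -0.006, -1.0]]
force: [-0.2, 0.5, 0.3]
gripper_width: 0.0851
[ 0.45963859 -0.24812025  0.15279532] [ 0.59609183 -0.23729539 -0.20522139]
```

View pics/w1.png

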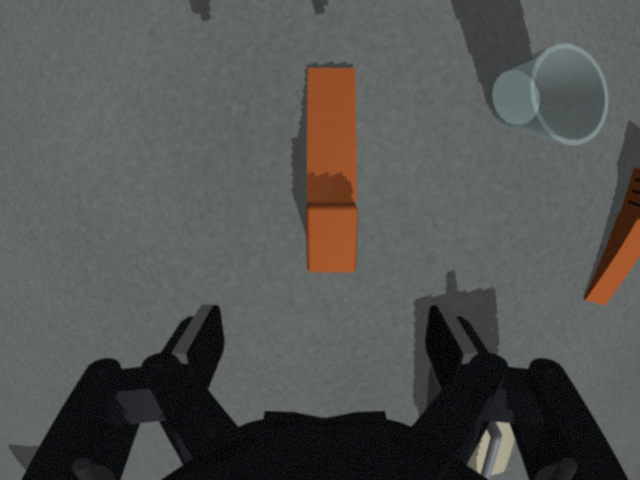

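```bash
cat >> h.py <<'E'
def fray(c,u,v):
    f=240/np.tan(np.radians(c["fovy"])/2); V=np.array(c["view"]); R=V[:3,:3]
    x,y=u-c["cx"],v-c["cy"]; r=np.hypot(x,y); a=r/f
    d=R.T@np.array([np.sin(a)*x/r,np.sin(a)*y/r,np.cos(a)]); return -R.T@V[:3,3],d
def fplane(c,u,v,z):
    o,d=fray(c,u,v); return o+d*(z-o[2])/d[2]
E
python3 - <<'E'
from h import *
np.set_printoptions(precision=4,suppress=True)
a=np.load("w1.npy"); c=dict(fovy=a[0],cx=a[1],cy=a[2],view=a[3:].reshape(4,4))
b=[fplane(c,u,v,.045) for u,v in((307,205),(357,205),(357,272),(308,272))]
n=[fplane(c,u,v,.004) for u,v in((307.5,67.5),(355,67.5))]
print(*b);print(*n); B=np.mean(b,0);N=np.mean(n,0);d=(N-B)[:2];print(B,N,np.linalg.norm(d),np.degrees(np.arctan2(d[1],d[0])))
s=readout.sense(); print(s["clock"],s["tool_pos"],np.degrees(np.arctan2(s["ee_rot"][1,1],s["ee_rot"][0,1])),s["qvel"])
E
```

```text
[ 0.4552 -0.2247  0.045 ] [ 0.4879 -0.2342  0.045 ] [ 0.4752 -0.2821  0.045 ] [ 0.4412 -0.2721  0.045 ]
[ 0.482  -0.1294  0.004 ] [ 0.5166 -0.1394  0.004 ]
[ 0.4649 -0.2533  0.045 ] [ 0.4993 -0.1344  0.004 ] 0.12371301122057708 73.86582552540675
2.1 [ 0.4596 -0.2481  0.1528] -16.215985224374062 [ 0.0462 -0.0773  0.0117  0.0131  0.025  -0.0072]
```

```bash
python3 -m crank '{"jaw":[0.085,0.085,0.085,0.085],"dp":[[0,0,0],[0,0,-0.04],[0,0,-0.03],[0,0,0]],"turn":[[0,0,0],[0,0,0],[0,0,0],[0,0,0]]}'
```

```text
clock: 2.5
tool_pos: [0.459, -0.2444, 0.084]
ee_rot: [[0.274, 0.962, -0.004], [0.962, -0.274, 0.003], [0.002, -0.005, -1.0]]
force: [0.3, -0.8, -0.4]
gripper_width: 0.0853
```

```bash
python3 -m crank '{"jaw":[0.085,0.085,0.085],"dp":[[0.0055,-0.010,0],[0,0,0],[0,0,0]],"turn":[[0,0,0],[0,0,0],[0,0,0]]}'
```

```text
clock: 2.8
tool_pos: [0.4673, -0.2577, 0.0876]
ee_rot: [[0.276, 0.961, 0.003], [0.961, -0.276, -0.002], [-0.001, 0.004, -1.0]]
force: [-0.6, 0.5, 0.1]
gripper_width: 0.085
```

```bash
python3 -m crank '{"jaw":[0.085,0.085,0.085],"dp":[[0,0,0],[0,0,0],[0,0,0]],"turn":[[0,0,0],[0,0,0],[0,0,0]]}'; python3 -m crank '{"jaw":[0.085,0.085,0.085],"dp":[[0,0,0],[0,0,0],[0,0,0]],"turn":[[0,0,0],[0,0,0],[0,0,0]]}'
```

```text
clock: 3.1
tool_pos: [0.4662, -0.2569, 0.0859]
ee_rot: [[0.276, 0.961, 0.0], [0.961, -0.276, -0.0], [-0.0, 0.0, -1.0]]
force: [0.1, 0.7, 0.3]
gripper_width: 0.085
clock: 3.4
tool_pos: [0.4661, -0.2569, 0.0856]
ee_rot: [[0.276, 0.961, -0.0], [0.961, -0.276, 0.0], [0.0, -0.0, -1.0]]
force: [-0.3, -0.1, 0.0]
gripper_width: 0.085
```

Settled, 2–3 mm from the target. I'll correct that and go down slowly.

```bash
python3 -m crank '{"jaw":[0.085,0.085,0.085,0.085,0.085],"dp":[[-0.0015,0.0024,-0.015],[0,0,-0.02],[0,0,-0.02],[0,0,-0.013],[0,0,-0.0075]],"turn":[[0,0,0],[0,0,0],[0,0,0],[0,0,0],[0,0,0]]}'; python3 -m crank '{"jaw":[0.085,0.085,0.085,0.085],"dp":[[0,0,0],[0,0,0],[0,0,0],[0,0,0]],"turn":[[0,0,0],[0,0,0],[0,0,0],[0,0,0]]}'
```

```text
clock: 3.9
tool_pos: [0.4643, -0.2542, 0.0091]
ee_rot: [[0.276, 0.961, -0.001], [0.961, -0.276, 0.001], [0.001, -0.001, -1.0]]
force: [-0.2, -0.1, 0.5]
gripper_width: 0.0851
clock: 4.3
tool_pos: [0.4651, -0.2548, 0.0109]
ee_rot: [[0.276, 0.961, 0.001], [0.961, -0.276, -0.001], [-0.001, 0.001, -1.0]]
force: [0.2, -0.1, 0.2]
gripper_width: 0.0849
```

```bash
python3 -m crank '{"jaw":[0.055,0.045,0.04,0.03,0.03],"dp":[[0,0,0],[0,0,0],[0,0,0],[0,0,0],[0,0,0]],"turn":[[0,0,0],[0,0,0],[0,0,0],[0,0,0],[0,0,0]]}' 40; python3 -m crank '{"jaw":[0.02,0.02,0.02,0.02,0.02],"dp":[[0,0,0],[0,0,0],[0,0,0],[0,0,0],[0,0,0]],"turn":[[0,0,0],[0,0,0],[0,0,0],[0,0,0],[0,0,0]]}' 40
python3 - <<'E'
from h import *
c=eyes.calibration("wrist"); im=eyes.camera("wrist"); cv2.imwrite("pics/w2.png",im)
E
```

```text
clock: 4.8
tool_pos: [0.4648, -0.2546, 0.0104]
ee_rot: [[0.276, 0.961, 0.0], [0.961, -0.276, -0.0], [-0.0, 0.0, -1.0]]
force: [0.5, -0.4, 3.3]
gripper_width: 0.0355
clock: 5.3
tool_pos: [0.4648, -0.2546, 0.0104]
ee_rot: [[0.276, 0.961, 0.0], [0.961, -0.276, -0.0], [-0.0, 0.0, -1.0]]
force: [-0.8, -0.2, 5.6]
gripper_width: 0.0359
```

View pics/w2.png

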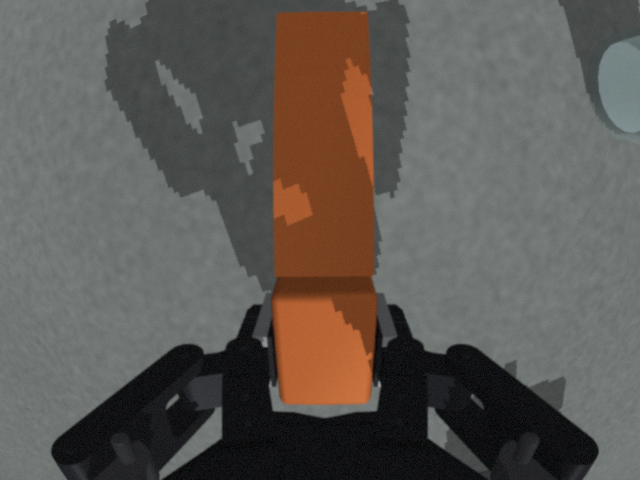

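```bash
python3 -m crank '{"jaw":[0.02,0.02,0.02,0.02,0.02],"dp":[[0,0,0.008],[0,0,0.012],[0.004,0.01,0.01],[0.006,0.025,0],[0.006,0.03,0]],"turn":[[0,0,0],[0,0,0],[0,0,0.02],[0,0,0.035],[0,0,0.035]]}' 60; python3 -m crank '{"jaw":[0.02,0.02,0.02,0.02,0.02],"dp":[[0.006,0.03,0],[0.006,0.03,0],[0.006,0.03,0],[0.006,0.03,0],[0.006,0.02,0]],"turn":[[0,0,0.035],[0,0,0.035],[0,0,0.035],[0,0,0.035],[0,0,0.023]]}'; python3 -m crank '{"jaw":[0.02,0.02,0.02,0.02,0.02],"dp":[[0.002,0.013,0],[0,0,0],[0,0,0],[0,0,0],[0,0,0]],"turn":[[0,0,0],[0,0,0],[0,0,0],[0,0,0],[0,0,0]]}'
python3 - <<'E'
from h import *
for n in("side","top"):cv2.imwrite(f"pics/{n}1.png",eyes.camera(n))
im=cv2.imread("pics/side1.png")[160:330,200:400];cv2.imwrite("pics/s1c.png",cv2.resize(im,None,fx=3.5,fy=3.5,interpolation=cv2.INTER_CUBIC))
im=cv2.imread("pics/top1.png")[190:330,200:380];cv2.imwrite("pics/t1c.png",cv2.resize(im,None,fx=4,fy=4,interpolation=cv2.INTER_CUBIC))
s=readout.sense(); print(s["clock"],s["tool_pos"],s["force"],np.degrees(np.arctan2(s["ee_rot"][1,1],s["ee_rot"][0,1])))
E
```

```text
clock: 5.85
tool_pos: [0.4815, -0.1891, 0.0413]
ee_rot: [[0.188, 0.982, 0.002], [0.982, -0.188, -0.001], [-0.001, 0.002, -1.0]]
force: [-0.3, -0.4, -1.1]
gripper_width: 0.0355
clock: 6.35
tool_pos: [0.5107, -0.0469, 0.041]
ee_rot: [[0.023, 1.0, 0.0], [1.0, -0.023, 0.0], [0.0, 0.0, -1.0]]
force: [-0.3, -1.1, -0.5]
gripper_width: 0.0356
clock: 6.85
tool_pos: [0.5126, -0.0374, 0.0402]
ee_rot: [[0.029, 1.0, 0.0], [1.0, -0.029, -0.0], [-0.0, 0.0, -1.0]]
force: [-0.5, -0.8, -2.2]
gripper_width: 0.035
6.95 [ 0.51255282 -0.03725548  0.040131  ] [-0.50748543  0.22379639 -1.82258746] -1.6185484097444036
```

View pics/s1c.png

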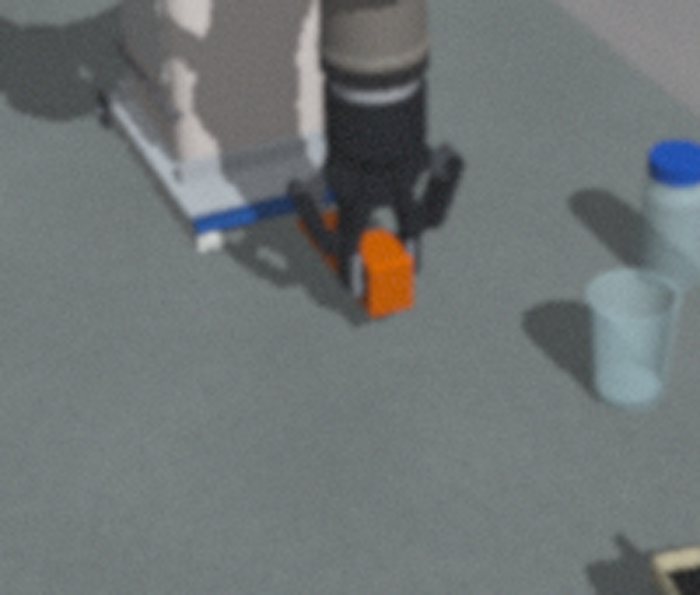

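View pics/t1c.png

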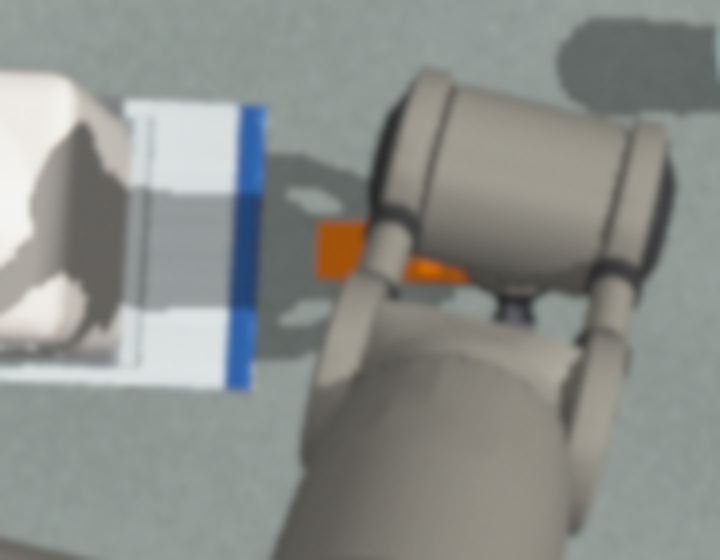

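```bash
python3 -m crank '{"jaw":[0.02,0.02,0.02,0.02,0.02],"dp":[[0,0,-0.01],[0,0,-0.01],[0,0,-0.005],[0,0,-0.002],[0,0,-0.001]],"turn":[[0,0,0],[0,0,0],[0,0,0],[0,0,0],[0,0,0]]}'; python3 -m crank '{"jaw":[0.02,0.02,0.02],"dp":[[0,0,-0.001],[0,0,0],[0,0,0]],"turn":[[0,0,0],[0,0,0],[0,0,0]]}'
python3 - <<'E'
from h import *
np.set_printoptions(precision=4,suppress=True)
for n in("side","top","wrist"):cv2.imwrite(f"pics/{n}2.png",eyes.camera(n))
c=eyes.calibration("top"); k=lambda u,v:((u+.5)/4-.5+200,(v+.5)/4-.5+190)
E=lambda u,v,z:plane(c,*k(u,v),z)
print("raised nose (z~.032)",E(316,250,.032),"edge",E(266,106,.019),E(250,389,.019))
s=readout.sense(); print(s["clock"],s["tool_pos"],s["force"])
E
```

```text
clock: 7.45
tool_pos: [0.5125, -0.0364, 0.0117]
ee_rot: [[0.027, 1.0, -0.001], [1.0, -0.027, 0.0], [0.0, -0.001, -1.0]]
force: [0.5, -0.2, -2.1]
gripper_width: 0.0352
clock: 7.75
tool_pos: [0.5129, -0.0365, 0.0114]
ee_rot: [[0.027, 1.0, 0.001], [1.0, -0.027, -0.0], [-0.0, 0.001, -1.0]]
force: [0.5, 0.6, -1.8]
gripper_width: 0.0352
raised nose (z~.032) [0.5144 0.0877 0.032 ] edge [0.6073 0.1237 0.019 ] [0.4271 0.1276 0.019 ]
7.9 [ 0.5128 -0.0365  0.0114] [-0.6057  0.7551 -1.0071]
```

View pics/wrist2.png

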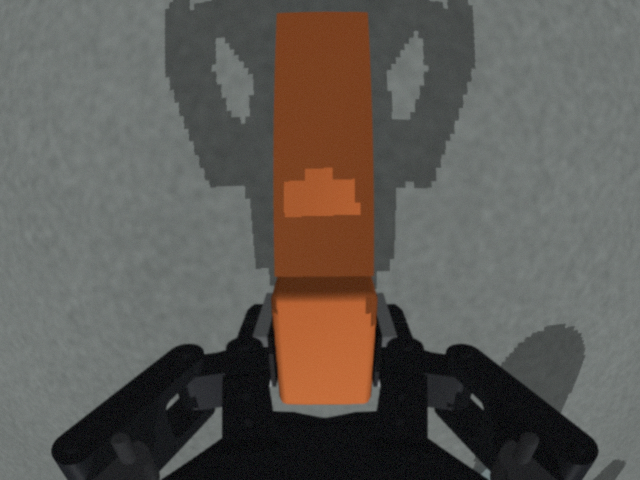

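```bash
python3 -m crank '{"jaw":[0.02,0.02,0.02,0.02,0.02],"dp":[[0,0,-0.0005],[0,0,-0.0005],[0,0,0],[0,0,0],[0,0,0]],"turn":[[0,0,0],[0,0,0],[0,0,0],[0,0,0],[0,0,0]]}'; python3 -m crank '{"jaw":[0.02,0.02,0.02,0.02,0.02],"dp":[[0.0001,0.005,0],[0.0003,0.01,0],[0.0003,0.01,0],[0.0001,0.005,0],[0,0,0]],"turn":[[0,0,0],[0,0,0],[0,0,0],[0,0,0],[0,0,0]]}'
```

```text
clock: 8.4
tool_pos: [0.5128, -0.0365, 0.0104]
ee_rot: [[0.027, 1.0, 0.0], [1.0, -0.027, -0.0], [-0.0, 0.0, -1.0]]
force: [-1.1, 0.8, 5.3]
gripper_width: 0.0351
clock: 8.9
tool_pos: [0.5139, -0.0049, 0.0104]
ee_rot: [[0.026, 1.0, 0.001], [1.0, -0.026, 0.0], [0.0, 0.001, -1.0]]
force: [1.6, 1.5, 5.6]
gripper_width: 0.0353
```

```bash
python3 -m crank '{"jaw":[0.02,0.02,0.02,0.02,0.02],"dp":[[0.0001,0.005,0],[0.0003,0.01,0],[0.0003,0.01,0],[0.0001,0.005,0],[0,0,0]],"turn":[[0,0,0],[0,0,0],[0,0,0],[0,0,0],[0,0,0]]}'; python3 -m crank '{"jaw":[0.02,0.02,0.02],"dp":[[0,0.002,0],[0,0.002,0],[0,0,0]],"turn":[[0,0,0],[0,0,0],[0,0,0]]}'
python3 - <<'E'
from h import *
for n in("side","top","wrist"):cv2.imwrite(f"pics/{n}3.png",eyes.camera(n))
im=cv2.imread("pics/side3.png")[180:290,220:340];cv2.imwrite("pics/s3c.png",cv2.resize(im,None,fx=5,fy=5,interpolation=cv2.INTER_CUBIC))
E
```

```text
clock: 9.4
tool_pos: [0.5146, 0.0253, 0.0104]
ee_rot: [[0.026, 1.0, 0.001], [1.0, -0.026, 0.001], [0.001, 0.001, -1.0]]
force: [-0.0, 2.1, 6.0]
gripper_width: 0.0352
clock: 9.7
tool_pos: [0.5146, 0.0285, 0.0104]
ee_rot: [[0.026, 1.0, 0.001], [1.0, -0.026, -0.0], [-0.0, 0.001, -1.0]]
force: [0.3, -2.8, 5.6]
gripper_width: 0.0352
```

View pics/s3c.png

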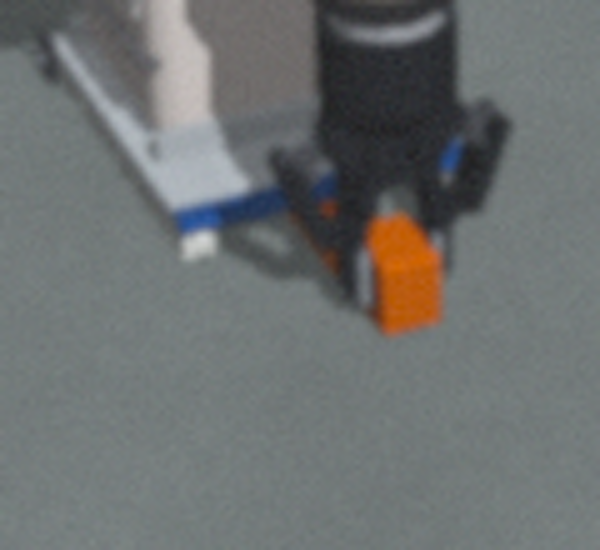

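View pics/wrist3.png

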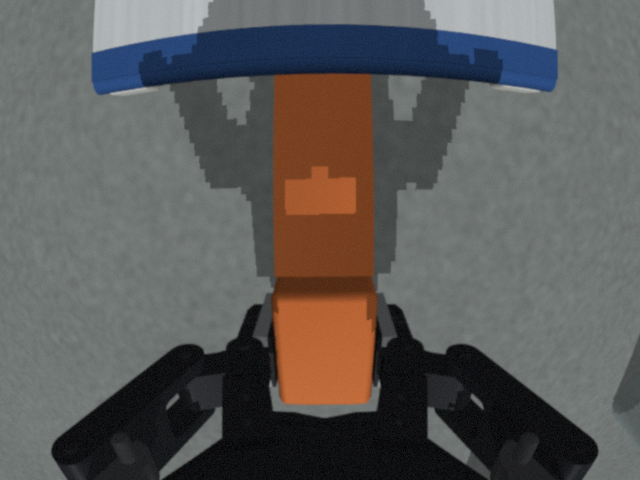

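```bash
python3 - <<'E'
from h import *
np.set_printoptions(precision=4,suppress=True)
c=eyes.calibration("wrist")
for u,v in((325,74),(93,93),(557,91)): print(fplane(c,u,v,.019))
s=readout.sense(); print(s["tool_pos"],s["force"])
E
python3 -m crank '{"jaw":[0.02,0.02,0.02,0.02,0.02],"dp":[[0,0.002,0],[0,0.002,0],[0,0.002,0],[0,0.002,0],[0,0,0]],"turn":[[0,0,0],[0,0,0],[0,0,0],[0,0,0],[0,0,0]]}'
```

```text
[0.5183 0.1244 0.019 ]
[0.4257 0.1277 0.019 ]
[0.6114 0.1237 0.019 ]
[0.5146 0.0285 0.0105] [ 0.5286 -2.6019  5.3515]
clock: 10.35
tool_pos: [0.5146, 0.0364, 0.0104]
ee_rot: [[0.026, 1.0, 0.001], [1.0, -0.026, -0.0], [-0.0, 0.001, -1.0]]
force: [-0.1, -2.0, 5.0]
gripper_width: 0.0354
```

```bash
python3 -m crank '{"jaw":[0.02,0.02,0.02,0.02],"dp":[[0,0.002,0],[0,0.002,0],[0,0,0],[0,0,0]],"turn":[[0,0,0],[0,0,0],[0,0,0],[0,0,0]]}'; python3 -m crank '{"jaw":[0.02,0.02,0.02,0.02],"dp":[[0,0.002,0],[0,0.002,0],[0,0.0,0],[0,0,0]],"turn":[[0,0,0],[0,0,0],[0,0,0],[0,0,0]]}'; python3 -m crank '{"jaw":[0.02,0.02,0.02,0.02],"dp":[[0,0.002,0],[0,0.002,0],[0,0.0,0],[0,0,0]],"turn":[[0,0,0],[0,0,0],[0,0,0],[0,0,0]]}'
```

```text
clock: 10.75
tool_pos: [0.5146, 0.0404, 0.0105]
ee_rot: [[0.026, 1.0, 0.001], [1.0, -0.026, -0.0], [-0.0, 0.001, -1.0]]
force: [1.2, -1.9, 5.2]
gripper_width: 0.0352
clock: 11.15
tool_pos: [0.5146, 0.0439, 0.0105]
ee_rot: [[0.026, 1.0, 0.001], [1.0, -0.026, -0.001], [-0.001, 0.001, -1.0]]
force: [0.2, -6.9, 5.5]
gripper_width: 0.0351
clock: 11.55
tool_pos: [0.5146, 0.0476, 0.0104]
ee_rot: [[0.026, 1.0, 0.001], [1.0, -0.026, -0.001], [-0.001, 0.001, -1.0]]
force: [0.2, -6.8, 6.7]
gripper_width: 0.0355
```

```bash
python3 -m crank '{"jaw":[0.02,0.02,0.02,0.02],"dp":[[0,0.002,0],[0,0.002,0],[0,0.0,0],[0,0,0]],"turn":[[0,0,0],[0,0,0],[0,0,0],[0,0,0]]}'
python3 - <<'E'
from h import *
for n in("side","wrist"):cv2.imwrite(f"pics/{n}4.png",eyes.camera(n))
a=cv2.imread("pics/side3.png")[205:240,240:300];b=cv2.imread("pics/side4.png")[205:240,240:300]
cv2.imwrite("pics/s4c.png",cv2.resize(np.vstack([a,b]),None,fx=8,fy=8,interpolation=cv2.INTER_CUBIC))
E
```

```text
clock: 11.95
tool_pos: [0.5146, 0.0516, 0.0104]
ee_rot: [[0.026, 1.0, 0.001], [1.0, -0.026, -0.001], [-0.001, 0.001, -1.0]]
force: [-0.0, -7.3, 5.2]
gripper_width: 0.035
```

View pics/s4c.png

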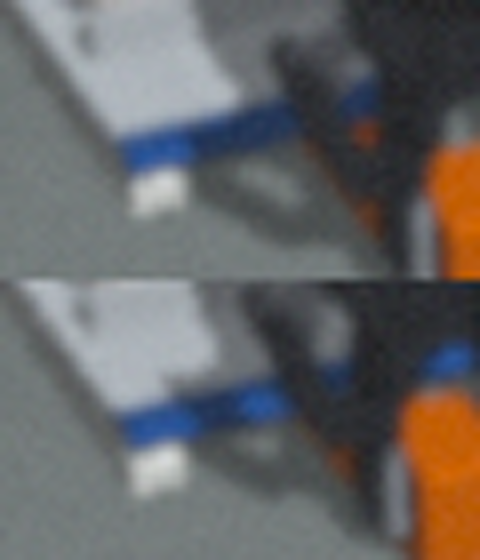

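```bash
python3 -m crank '{"jaw":[0.02,0.02,0.02,0.02,0.02],"dp":[[0,0.002,0],[0,0.002,0],[0,0.001,0],[0,0,0],[0,0,0]],"turn":[[0,0,0],[0,0,0],[0,0,0],[0,0,0],[0,0,0]]}'; python3 -m crank '{"jaw":[0.02,0.02,0.02,0.02,0.02],"dp":[[0,0.002,0],[0,0.002,0],[0,0.001,0],[0,0,0],[0,0,0]],"turn":[[0,0,0],[0,0,0],[0,0,0],[0,0,0],[0,0,0]]}'
python3 - <<'E'
from h import *
np.set_printoptions(precision=4,suppress=True)
for n in("side","wrist","top"):cv2.imwrite(f"pics/{n}5.png",eyes.camera(n))
a=cv2.imread("pics/side3.png")[205:240,240:300];b=cv2.imread("pics/side5.png")[205:240,240:300]
cv2.imwrite("pics/s5c.png",cv2.resize(np.vstack([a,b]),None,fx=8,fy=8,interpolation=cv2.INTER_CUBIC))
s=eyes.calibration("side")
print("px of 5mm lift at left corner", proj(s,np.array([.428,.127,.019]))-proj(s,np.array([.428,.127,.024])))
# profile of blue along vertical columns near left rail
for n in("side0","side3","side5"):
    im=cv2.imread(f"pics/{n}.png").astype(float); r=[]
    for u in range(258,263):
        col=im[200:240,u]; sat=np.clip(col[:,0]-col[:,2]-40,0,None); r.append((sat*np.arange(200,240)).sum()/sat.sum())
    print(n,np.array(r))
print(readout.sense()["tool_pos"])
E
```

```text
clock: 12.55
tool_pos: [0.5146, 0.0565, 0.0105]
ee_rot: [[0.026, 1.0, 0.001], [1.0, -0.026, -0.001], [-0.001, 0.001, -1.0]]
force: [0.5, -7.4, 5.6]
gripper_width: 0.0351
clock: 13.05
tool_pos: [0.5146, 0.0615, 0.0105]
ee_rot: [[0.026, 1.0, 0.001], [1.0, -0.026, -0.001], [-0.001, 0.001, -1.0]]
force: [-0.2, -7.4, 5.9]
gripper_width: 0.0357
px of 5mm lift at left corner [0.1232 1.4957]
side0 [223.5048 223.2476 222.981  222.8198 222.6123]
side3 [223.4912 223.2478 223.0088 222.8305 222.8462]
side5 [222.1208 221.9504 221.5413 221.4017 221.3565]
[0.5146 0.0615 0.0105]
```

View pics/s5c.png

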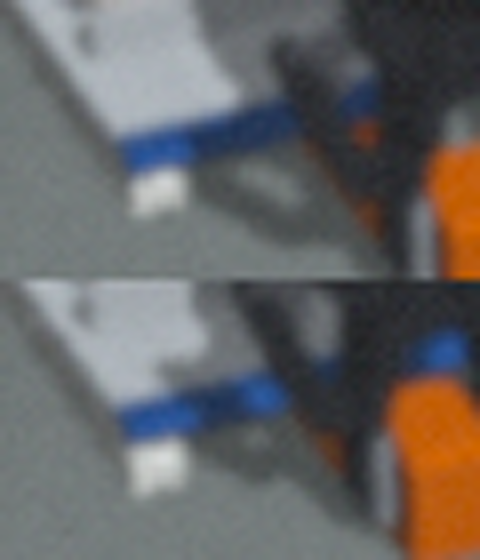

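View pics/wrist5.png

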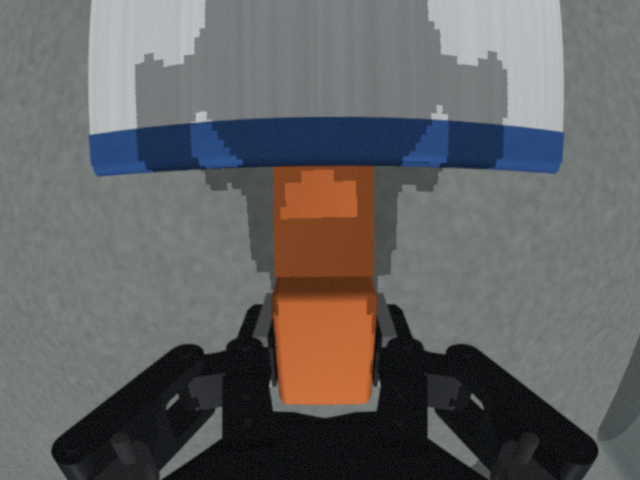

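The lift is about 4.7 mm by the picture and about 4.9 mm by the ramp geometry. The wedge hasn't slipped in the grip. I'll let it settle, then hand in.

```bash
python3 -m crank '{"jaw":[0.02,0.02,0.02,0.02,0.02],"dp":[[0,0,0],[0,0,0],[0,0,0],[0,0,0],[0,0,0]],"turn":[[0,0,0],[0,0,0],[0,0,0],[0,0,0],[0,0,0]]}'; python3 - <<'E'
from rig import order
print(order.close_job())
E
```

```text
clock: 13.7
tool_pos: [0.5146, 0.0615, 0.0104]
ee_rot: [[0.026, 1.0, 0.001], [1.0, -0.026, -0.001], [-0.001, 0.001, -1.0]]
force: [0.4, -7.9, 6.2]
gripper_width: 0.0353
the job is handed in; nothing more can be done
None
```

I gripped the orange wedge nearest the base, stood it on the bench in front of the stand and slid it slowly, nose first, into the mouth. I handed the job in at 13.7 s with the wedge still gripped (60 N commanded) and holding the deck up; no verdict was reported.

What the last checks showed:
- **Lift:** the blue edge rose about 1.4 px in the side view, which is about 4.7 mm. The ramp geometry gives about 4.9 mm: the push force rose from 2 to 7 N at TCP y ≈ 0.0425, and I went on to 0.0615.
- **Wedge:** the nose is about 61 mm into the mouth, within about 1° of straight and near the middle between the rails. It sits on the bench at the height where I grasped it, and it had not slipped in the fingers.
- **Forces:** the measured tool force never went above about 11 N at any reading.
- **Bystanders:** the arm never went near the beaker, meter or reagent bottle. I did not measure their positions again at the end.
- **Disagreement:** the top and side cameras put the stand and wedge about 4 mm apart in y. The wrist camera and the point where the wedge first met the deck agreed with the top view, so I used that.

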